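# Pin the dosing tray and hold the slide's index plunger up

## Task

The dosing tray stands on its transfer slide but is not pinned yet: take the slim pin from the rest and push it fully home through the eyelet in the tray's side lug. Then pull the slide's index plunger up as far as it goes and keep holding it there, finishing while you still hold it, so that I can push the tray across. Leave the tray and carriage where they are, the stout pin in the rest and the other things on the desk undisturbed.

Things in the scene. Friction and masses are not known exactly. Their poses are not given: they have to be found in the camera images.
- slim_pin_knob (a point): Centre of the slim pin's knob (loose pin, 40 to 85 g). From the top: black knob 24 mm diameter, 26 mm tall; 10 mm neck, 9 mm long; collar 20 mm diameter, 5 mm thick; steel shaft 8 mm diameter, 30 mm long, its last 5 mm tapered to 3 mm. Collar underside 27 mm, tip 57 mm below this point. Starts upright in either socket of the rest, collar on the rest's top. z up along the pin.
- slim_pin_collar (a point): Point on the slim pin's axis at the underside of its collar (top of the 30 mm shaft); z points up along the pin. It lies on the eyelet's point when the pin is home.
- stout_pin_knob (a point): Centre of the knob of the stout pin for another tray (loose, 110 g), in the other socket of the rest: the same shape, but knob 36 mm diameter and shaft 12 mm, too thick for the eyelet. To be left where it is.
- rest: Fixed aluminium pin rest block 150 x 50 x 42 mm; origin at the centre of its underside on the desk, z up, x along its length. Its two sockets (13.5 mm diameter, 36 mm deep) open upwards at x = -45 and +45 mm; a pin stands in each, the slim one in either.
- slide: Fixed transfer slide left of the rest: steel base plate 6 mm thick, x -215 to +155 mm, y -320 to +320 mm, with two rails along y on which a carriage (steel plate, top at 38 mm) runs to +y. Origin on the desk under the middle of the rails; x away from the robot, y left along the rails, z up. The carriage starts at the right, y -120 mm, and carries the tray.
- eyelet (a point): Centre of the eyelet at the top face of the tray's lug: 10 mm hole, 1.5 mm chamfer, in a 5 mm flat lug (50 mm along x) at the foot of the tray's right-hand (-y) end, top 43 mm above the desk. Below it an equal bore in the carriage, in line, 26 mm deep, open below. The tray's end wall, 40 mm taller than the lug, is 35 mm from it towards +y. Axes as the slide's.
- tray_mid (a point): Centre of the dosing tray (loose, 1.0 to 1.6 kg): perforated aluminium box 240 (x) x 300 (y) x 45 mm, 20 cup holes in 4 rows of 5, most with a metal cup standing 14 mm above the tray's top and a paper slip 8 mm higher. It stands on the carriage inside low lips, underside 38 mm above the desk. Axes as the slide's.
- plunger_knob (a point): Centre of the index plunger's knob: upright black cylinder 28 mm diameter, 24 mm tall, on the steel bracket at the robot's side of the slide; 99 mm above the desk when down, moves up with the plunger. Below it an 18 mm sleeve up to 83 mm and the bracket's leg, 50 (y) x 56 (x) mm, top at 64 mm. The tray's wall (top at 83 mm) is 33 mm from the axis towards +x. Free on all sides.
- plunger (a joint): How far the index plunger is pulled straight up, in m: 0 down with its 8 mm tip in the seat hole of the carriage, 0.012 fully up against its stop with the tip clear above the carriage. A spring pulls it down: 7 N at the bottom, 12 N at the top; it snaps back when let go.
- carriage (a joint): How far the carriage has run along the rails to +y of the slide, in m: 0 at home, where the plunger locks it with 1 mm of play; up to 0.24 with the plunger up (it then runs with about 4 N of friction).
- sanitiser: Bystander: white pump bottle 64 mm diameter, 170 mm tall; origin at its underside, z up.
- cup_stack: Bystander: stack of four nested metal medicine cups, 41 mm diameter, 86 mm tall; origin at its underside, z up.
- stapler: Bystander: grey and black desk stapler 140 x 36 x 55 mm; origin at its underside, x along its length.
Mind the look-alikes: they are no part of the job. Leave any orange look-alike of the part that bears slim_pin_knob alone.

How it is judged:
By the outcome, as a careful person would: the job done as asked, in the order asked, and still so for the second after the job is handed in, while the arm keeps its last pose, push and grip.
It also fails if it takes over 54 s, if anything falls off the work surface, if the arm or the gripper's body presses on something with over 40 N, if the wrist force passes 120 N, or if a joint passes its speed limit or range.

## Robot

A 6-joint arm with a two-finger parallel gripper is mounted at the origin on the work surface. World frame = base frame: x ahead of the robot, y to its left, z up, the work surface at z = 0. Lengths are in m, angles in degrees, forces in N, time in s.
With the tool pointing down it reaches from about 0.325 to 0.85 m from the base axis. Payload 4.4 kg.
Tool frame: the origin (TCP) lies midway between the tips of the shut fingers; the grasp point (between the pads) lies env.grip_depth behind it (env.grip_depth is the distance from the TCP to the grasp point, in m); z points along the fingers, y is the line along which they close (so a half turn about z gives the same grasp; the last joint's range is limited). The gripper opens to 94 mm and grips with 3 to 60 N. Pads are 16 mm wide; open, the fingers measure 119 mm over their backs; the gripper's body (75 mm by 177 mm) begins 78 mm behind the grasp point.
Start: joints at [-77.493, 11.837, 88.321, -0, 79.842, -8.623], TCP at [0.207, -0.536, 0.205] pointing down, gripper open.
Joint ranges: [-156.59, 156.59], [-49.26, 127.26], [12.9, 141.05], [-63.56, 243.56], [4.71, 150.69], [-161.64, 161.64]. Speed limits (degrees/s): [159.86, 159.86, 180, 180, 180, 180].

## Interface

Orientations are given as a 3x3 rotation matrix whose columns are the frame's x, y, z axes.
In Python, from station import env gives the robot as it stands.
- The arm moves only by the tool carry_out, never from a script. Its argument "series" is one flat list of numbers, 7 for each row, row after row: the shift along the tool's x, y, z in units of 300 mm (1.0 is 300 mm), then the turn, a rotation vector about the tool's x, y, z in units of 360 degrees (1.0 is 360 degrees), then the finger opening in mm, from 0 to 94. In form: [tx, ty, tz, rx, ry, rz, gripper, tx, ty, tz, rx, ry, rz, gripper, ...]. A call has 1 to 5 rows; each row is the pose to reach, as a shift and turn from the pose commanded when the call began, along the tool's axes at that moment, turning the shorter way round; what a row does not reach only later rows make up. A row lasts 1/12 s, in which the tool goes at most 41.7 mm and 7.16 degrees, less where a joint would pass 70% of its speed; a pose out of reach is approached as far as the arm can. A call with a number of a shift or a turn outside -1 to 1 is refused whole. A call with a gripper value outside its range is refused whole. The fingers move at their own pace and stop on an object; "grip_force" is the grip in N (left out, the last holds). Time passes only in rows, so rows that repeat a pose let the fingers close. It gives the time, the measured TCP pose, the force, the opening and the grip force at its end, in the units of the state.
- env.observe(): the state, without advancing time (a new reading comes with each control period).
- env.camera(name): name is "scene" or "top"; returns the picture (480x640x3 uint8, red, green, blue); there is no depth.
- env.camera_model(name): a dict with "vertical_fov" (degrees; the focal length in pixels is half the picture's height over the tangent of half this angle, whatever the lens; pixels are square), "cx", "cy" (the principal point, pixels), "dist_coeffs" ([k1, k2, p1, p2, k3] as OpenCV has them; the pictures are not rectified), "pose" (4x4, takes a point from camera to world coordinates). Camera axes: x right, y down, z forward; pixel columns grow to the right and rows downward; lengths in m; the calibration is good to about 2 mm. A picture is of the moment at which its call begins. camera_model takes no time and is no camera call.
- env.sign_off(): hands the job in; it is judged then, once.
The state is a dict: "t": time; "joints": joint angles; "joint_vel": joint speeds; "effort": joint torques, N m; "eef_pos": TCP position; "tool_rot": TCP orientation; "ft_force": force on the tool from outside, world axes, zero at the start; "ft_torque": the same for the moment, N m; "finger_gap": opening from 0.0 (shut) to 1.0 (fully open); "grasp_force": force on a finger pad.
Only numpy, scipy, OpenCV 4.12 (cv2) and the standard library are available. Lean on these libraries where they do the work, as an engineer would, in place of code of your own. Each camera call takes 0.05 s, during which the arm holds its last target. There are 200 camera calls.

## Working session

There is one attempt and no reset: what is moved stays moved. The work goes in short steps, Python scripts to look and compute and a tool call to move; the robot and the scene stay as the last step left them, time stands still between calls to the robot, and variables do not carry over. Pictures are saved under pics/ and viewed, at most 10 in all, crops included, and the job is handed in when it is done.

Besides the shell and the picture viewer there is one more tool, called after "Request:" as a command line: name --argument value ..., lists and objects as JSON in quotes. carry_out: Moves the arm, as the interface text tells. Its arguments: {"type":"object","properties":{"series":{"type":"array","items":{"type":"number"}},"grip_force":{"type":"number"}},"required":["series"]}

```bash
mkdir -p pics; ls
python3 - <<'E'
from station import env
import cv2
print(env.grip_depth); s=env.observe()
for k in s: print(k,s[k])
for n in("scene","top"):
    m=env.camera_model(n);print(n,m)
    cv2.imwrite(f"pics/{n}0.png",env.camera(n)[:,:,::-1])
E
```

```text
pics
0.0188
t 0.0
joints [-7.74922329e+01  1.18844892e+01  8.84017381e+01  1.31063286e-03
  7.98410124e+01 -8.62371467e+00]
joint_vel [ 0.02331281 -0.06752471 -0.09975154  0.1505669   0.03503211 -0.00193599]
effort [-2.57977408e-04 -3.70879483e+01 -2.81416315e+01  6.98445621e-02
  3.62646114e-02 -1.66630175e-04]
eef_pos [ 0.2071119  -0.53556679  0.20431376]
tool_rot [[ 9.32757135e-01  3.60505085e-01 -4.58970296e-04]
 [ 3.60505202e-01 -9.32754672e-01  2.17292038e-03]
 [ 3.55242159e-04 -2.19226817e-03 -9.99997534e-01]]
ft_force [-0.22315641  0.04709848  0.38674076]
ft_torque [0.03081539 0.01686779 0.02017229]
grasp_force 0.0
finger_gap 0.9990389901860677
scene {'vertical_fov': 54.52337588550028, 'cx': 317.2285571065625, 'cy': 240.94207808260916, 'dist_coeffs': array([0.00011201, 0.        , 0.        , 0.        , 0.        ]), 'pose': array([[ 0.63162312,  0.54575397, -0.55064039,  1.04948647],
       [ 0.77519569, -0.4343876 ,  0.45867097, -0.62076231],
       [ 0.01113015, -0.71656124, -0.69743538,  0.84110443],
       [ 0.        ,  0.        ,  0.        ,  1.        ]])}
top {'vertical_fov': 52.36150178322842, 'cx': 310.8766936288268, 'cy': 236.75114579537674, 'dist_coeffs': array([-0.08066233,  0.        ,  0.        ,  0.        ,  0.        ]), 'pose': array([[ 0.07123612, -0.97065246,  0.22969374,  0.24042415],
       [-0.99744299, -0.07064444,  0.01080901, -0.12673493],
       [ 0.0057348 , -0.2298764 , -0.97320294,  1.08171221],
       [ 0.        ,  0.        ,  0.        ,  1.        ]])}
```

View pics/scene0.png

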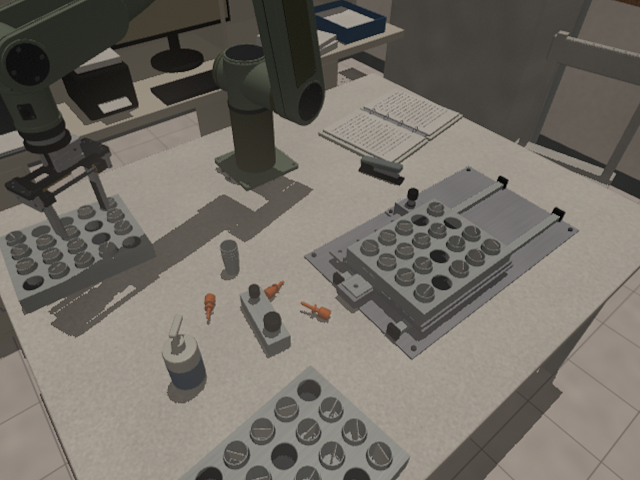

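View pics/top0.png

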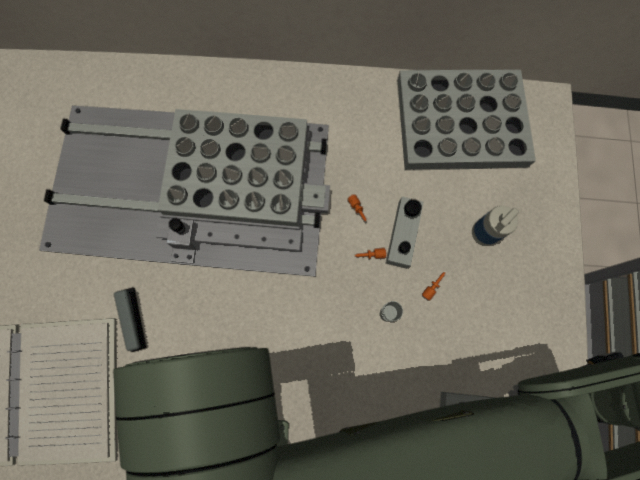

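The top view shows black knobs on the rest: stout at (412,208), slim (smaller) at (404,247). The three orange pins lying at (357,207), (372,254) and (434,287) are the look-alikes. The lug is near (317,197) and the plunger knob near (178,225). I'll confirm these in an enlarged crop.

Run:
```python
import cv2,numpy as np
t=cv2.imread("pics/top0.png");s=cv2.imread("pics/scene0.png")
def c(im,x,y):
    p=cv2.resize(im[y:y+60,x:x+53],None,fx=5,fy=5,interpolation=cv2.INTER_CUBIC)
    p=cv2.convertScaleAbs(p,alpha=1.5,beta=15)
    for k in range(0,60,10): cv2.putText(p,str(y+k),(0,k*5+4),0,.3,(0,255,255)); cv2.line(p,(20,k*5),(25,k*5),(0,255,255),1)
    for k in range(0,53,10): cv2.putText(p,str(x+k),(k*5-8,10),0,.3,(0,255,0)); cv2.line(p,(k*5,12),(k*5,17),(0,255,0),1)
    return p
a=np.hstack([c(t,380,215),c(t,290,170),c(t,152,200)]);b=np.hstack([c(s,238,280),c(s,330,262),c(s,387,175)])
cv2.imwrite("pics/m1.png",np.vstack([a,b]))
```

```text
(no output)
```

View pics/m1.png

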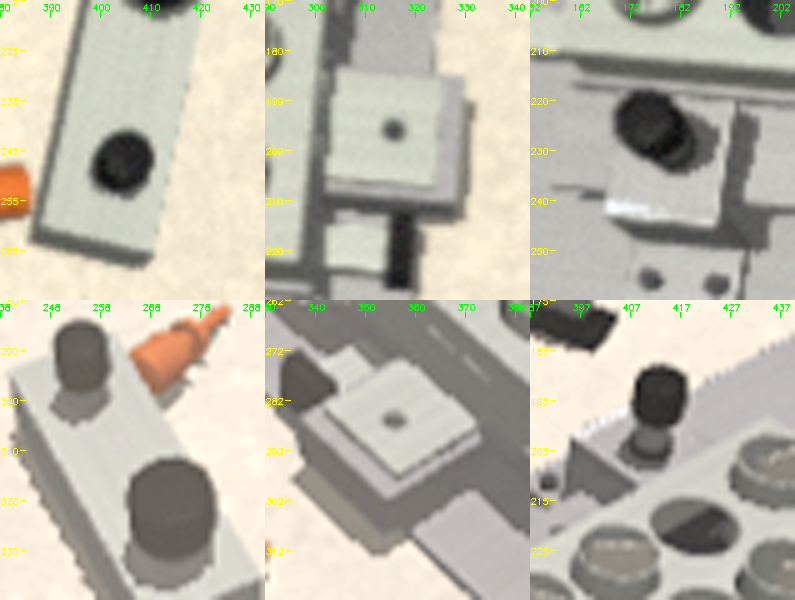

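The crop confirms it: the upright black slim pin is at top (404.8,247.4) and scene (254,291), with a clearly smaller knob than the stout pin. The eyelet is at top (315.6,196) and scene (356,286). The plunger knob is at top (176,224.8) and scene (413,194.4).

```bash
cat > h.py <<'E'
import numpy as np,cv2
from station import env
def ray(n,p):
    m=env.camera_model(n);f=240/np.tan(np.radians(m['vertical_fov']/2))
    K=np.array([[f,0,m['cx']],[0,f,m['cy']],[0,0,1]])
    u=cv2.undistortPoints(np.array([[p]],float),K,m['dist_coeffs'])[0,0]
    T=np.array(m['pose']);d=T[:3,:3]@[u[0],u[1],1];return T[:3,3],d/np.linalg.norm(d)
def onz(n,p,z):
    o,d=ray(n,p);return o+d*(z-o[2])/d[2]
def tri(a,b):
    A=0;B=0
    for n,p in(("top",a),("scene",b)):
        o,d=ray(n,p);P=np.eye(3)-np.outer(d,d);A=A+P;B=B+P@o
    return np.linalg.solve(A,B)
def proj(n,X):
    m=env.camera_model(n);f=240/np.tan(np.radians(m['vertical_fov']/2));K=np.array([[f,0,m['cx']],[0,f,m['cy']],[0,0,1]])
    T=np.linalg.inv(m['pose']);return cv2.projectPoints(np.array([X],float),cv2.Rodrigues(T[:3,:3])[0],T[:3,3],K,m['dist_coeffs'])[0].ravel()
E
python3 - <<'E'
from h import *
np.set_printoptions(precision=4,suppress=True)
for k,a,b,z in(("slim",(404.8,247.4),(254.2,291.4),.069),("stout",(412,208),(272.4,321),.069),("eye",(315.6,196),(356,286),.043),("plg",(176,224.8),(413,194.4),.099)):
    print(k,tri(a,b),onz("top",a,z),onz("scene",b,z))
for a in((72,105),(328,125),(40,250),(316,276)): print(onz("top",a,.006))
E
```

```text
slim [ 0.4723 -0.3159  0.0656] [ 0.4707 -0.3166  0.069 ] [ 0.4758 -0.3158  0.069 ]
stout [ 0.5608 -0.3298  0.0662] [ 0.5594 -0.3301  0.069 ] [ 0.5631 -0.33    0.069 ]
eye [ 0.582  -0.1178  0.0383] [ 0.5796 -0.1191  0.043 ] [ 0.5855 -0.1193  0.043 ]
plg [0.4797 0.17   0.0941] [0.4775 0.1672 0.099 ] [0.4838 0.1665 0.099 ]
[0.7863 0.5003 0.006 ]
[ 0.7728 -0.1362  0.006 ]
[0.4178 0.505  0.006 ]
[ 0.4057 -0.1325  0.006 ]
```

```bash
cat >> h.py <<'E'
np.set_printoptions(precision=4,suppress=True)
from scipy.spatial.transform import Rotation as Ro
def go(x,y,z,yaw):
    "numbers to TCP x,y,z with tool y at world yaw (deg, mod 180), pointing down"
    s=env.observe();R=np.array(s['tool_rot']);p=np.array(s['eef_pos']);best=None
    for a in(yaw,yaw+180):
        a=np.radians(a);Y=np.array([np.cos(a),np.sin(a),0]);Z=np.array([0,0,-1.]);T=np.column_stack([np.cross(Y,Z),Y,Z])
        v=Ro.from_matrix(R.T@T).as_rotvec()
        if best is None or np.linalg.norm(v)<np.linalg.norm(best): best=v
    print("shift",R.T@(np.array([x,y,z])-p)/.3,"turn",best/(2*np.pi),"deg",np.degrees(np.linalg.norm(best)))
E
python3 -c "
from h import *
go(.473,-.316,.15,-1.2)"
```

```text
shift [ 1.0905 -0.363   0.1825] turn [-0.0003 -0.0002 -0.188 ] deg 67.66908955476056
```

Request:
carry_out --series '[0.6, -0.2, 0, 0, 0, -0.1, 60, 0.6, -0.2, 0, 0, 0, -0.1, 60, 0.6, -0.2, 0, 0, 0, -0.1, 60, 0.6, -0.2, 0, 0, 0, -0.1, 60, 0.6, -0.2, 0, 0, 0, -0.1, 60]'

```text
t: 0.52
eef_pos: [0.3559, -0.4122, 0.2049]
tool_rot: [[0.538, 0.843, 0.001], [0.843, -0.538, 0.002], [0.002, -0.001, -1.0]]
ft_force: [0.2, 1.0, -0.3]
finger_gap: 0.684
grasp_force: 0.0
```

```bash
python3 -c "
from h import *
go(.473,-.316,.15,-1.2)"
```

```text
shift [0.48   0.1564 0.184 ] turn [-0.     -0.0004 -0.0871] deg 31.36984878844744
```

Request:
carry_out --series '[0.48, 0.156, 0.08, 0, 0, -0.087, 50, 0.48, 0.156, 0.08, 0, 0, -0.087, 50, 0.48, 0.156, 0.18, 0, 0, -0.087, 50, 0.48, 0.156, 0.18, 0, 0, -0.087, 50, 0.48, 0.156, 0.18, 0, 0, -0.087, 50]'

```text
t: 0.93
eef_pos: [0.4726, -0.3137, 0.1465]
tool_rot: [[0.02, 1.0, -0.004], [1.0, -0.02, 0.008], [0.008, -0.005, -1.0]]
ft_force: [-1.5, -0.8, -0.3]
finger_gap: 0.532
grasp_force: 0.0
```

Run:
```python
from h import *
s=env.observe();print(s['eef_pos'],s['finger_gap'],s['joint_vel'].max())
go(.473,-.316,.15,-1.2)
t=env.camera("top");c=env.camera("scene")
for n in("top","scene"): print(n,proj(n,s['eef_pos']),proj(n,[.473,-.316,.082]))
a=cv2.resize(t[150:300,340:440],None,fx=4,fy=4,interpolation=2);b=cv2.resize(c[200:350,190:290],None,fx=4,fy=4,interpolation=2)
cv2.imwrite("pics/m2.png",cv2.convertScaleAbs(np.hstack([a,b])[:,:,::-1],alpha=1.5))
```

```text
[ 0.4726 -0.3137  0.1465] 0.5322730922143901 2.6104715539290635
shift [-0.0076  0.0015 -0.0118] turn [-0.0007 -0.0012  0.0002] deg 0.5176231665342838
top [410.8877 238.197 ] [405.7156 245.0325]
scene [251.0016 265.3987] [252.8771 286.7036]
```

View pics/m2.png

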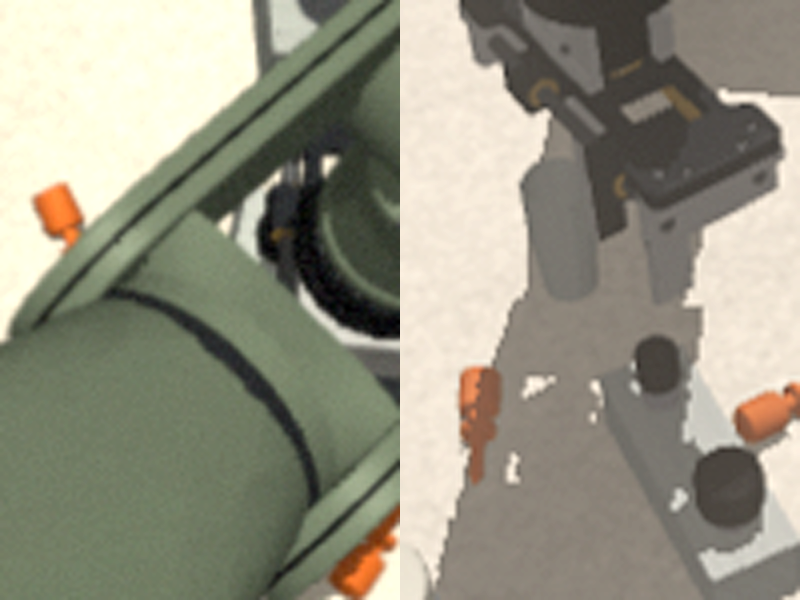

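The scene view shows the gripper above the slim pin, with fingertips at about (243,260) and (258,273) and the knob below at (254,291). The stout pin and cup stack are clear. Descending.

Request:
carry_out --series '[-0.008, 0.001, 0.1, 0, 0, 0, 50, -0.008, 0.001, 0.2, 0, 0, 0, 50, -0.008, 0.001, 0.28, 0, 0, 0, 50, -0.008, 0.001, 0.32, 0, 0, 0, 50, -0.008, 0.001, 0.32, 0, 0, 0, 50]'

```text
t: 1.45
eef_pos: [0.469, -0.3218, 0.0526]
tool_rot: [[0.033, 0.999, -0.005], [0.999, -0.033, 0.004], [0.004, -0.005, -1.0]]
ft_force: [-0.3, 0.1, 0.3]
finger_gap: 0.533
grasp_force: 0.0
```

Request:
carry_out --series '[0, 0, 0, 0, 0, 0, 28, 0, 0, 0, 0, 0, 0, 10, 0, 0, 0, 0, 0, 0, 10, 0, 0, 0, 0, 0, 0, 10, 0, 0, 0, 0, 0, 0, 10]' --grip_force 12

```text
t: 1.87
eef_pos: [0.4726, -0.3237, 0.0571]
tool_rot: [[0.03, 1.0, 0.002], [1.0, -0.03, -0.002], [-0.002, 0.002, -1.0]]
ft_force: [-0.3, 0.4, 2.6]
finger_gap: 0.248
grasp_force: 12.0
```

Request:
carry_out --series '[0, 0, 0, 0, 0, 0, 10, 0, 0, 0, 0, 0, 0, 10]'

```text
t: 2.03
eef_pos: [0.4726, -0.3238, 0.0571]
tool_rot: [[0.03, 1.0, 0.002], [1.0, -0.03, -0.002], [-0.002, 0.002, -1.0]]
ft_force: [-0.2, 0.1, 7.1]
finger_gap: 0.25
grasp_force: 12.0
```

Run:
```python
from h import *
for i in range(4):
  s=env.observe();print(s['t'],s['eef_pos'],s['joints'],s['ft_force']);
  c=env.camera("scene")
b=cv2.resize(c[230:330,210:310],None,fx=6,fy=6,interpolation=2)
cv2.imwrite("pics/m3.png",cv2.convertScaleAbs(b[:,:,::-1],alpha=1.5))
print(proj("scene",s['eef_pos']),proj("scene",[.473,-.316,.069]))
```

```text
2.0333 [ 0.4726 -0.3238  0.0571] [-43.0642  20.8071  95.9741  -0.0119  63.0372 -41.324 ] [-0.1611  0.1178  7.0601]
2.0833 [ 0.4726 -0.3238  0.0571] [-43.0622  20.8096  95.9705  -0.0105  63.0397 -41.3242] [-0.9    -0.7336  6.4741]
2.1333 [ 0.4726 -0.3237  0.057 ] [-43.0616  20.8113  95.9717  -0.0122  63.0425 -41.3253] [ 0.1574 -0.2683  5.8014]
2.1833 [ 0.4726 -0.3237  0.057 ] [-43.064   20.8132  95.9702  -0.0109  63.0424 -41.3222] [-0.3515  0.2263  5.6816]
[250.7287 295.8375] [253.3954 290.6442]
```

View pics/m3.png

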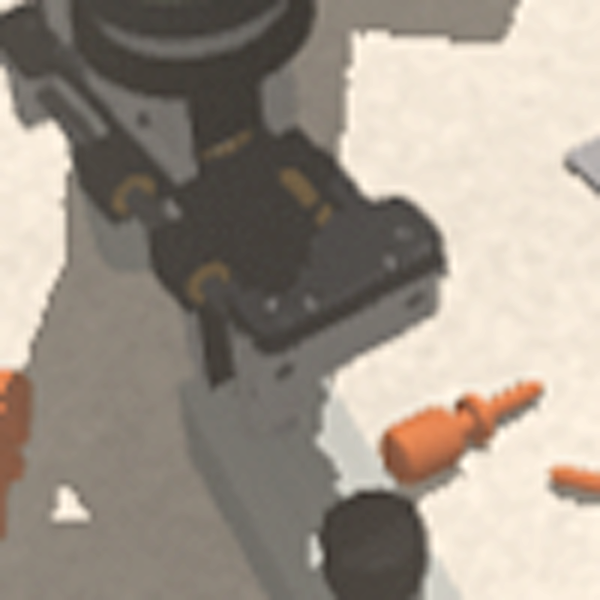

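The grip sits about 7 mm off-centre in y. I'll open, read the settled pose and recentre.

Request:
carry_out --series '[0, 0, 0, 0, 0, 0, 50, 0, 0, 0, 0, 0, 0, 50, 0, 0, 0, 0, 0, 0, 50, 0, 0, 0, 0, 0, 0, 50]'

```text
t: 2.57
eef_pos: [0.4711, -0.3222, 0.0548]
tool_rot: [[0.03, 1.0, -0.001], [1.0, -0.03, 0.001], [0.001, -0.001, -1.0]]
ft_force: [-0.5, 0.3, -0.1]
finger_gap: 0.494
grasp_force: 0.0
```

Run:
```python
from h import *
s=env.observe();print(s['t'],s['eef_pos'],s['joint_vel'],s['ft_force'],s['tool_rot'])
go(.473,-.316,.05,-1.2)
```

```text
2.5667 [ 0.4711 -0.3222  0.0548] [ 0.0486  0.0437 -0.1621 -0.0714  0.016  -0.046 ] [-0.547   0.2744 -0.0741] [[ 0.0303  0.9995 -0.001 ]
 [ 0.9995 -0.0303  0.001 ]
 [ 0.0009 -0.001  -1.    ]]
shift [0.021  0.0057 0.0162] turn [-0.0002 -0.0001 -0.0015] deg 0.5425810004696964
```

Request:
carry_out --series '[0.021, 0.006, 0.014, 0, 0, -0.001, 50, 0.021, 0.006, 0.014, 0, 0, -0.001, 50, 0.021, 0.006, 0.014, 0, 0, -0.001, 50, 0.021, 0.006, 0.014, 0, 0, -0.001, 40, 0.021, 0.006, 0.014, 0, 0, -0.001, 40]'

```text
t: 2.98
eef_pos: [0.4736, -0.3165, 0.0512]
tool_rot: [[0.024, 1.0, -0.0], [1.0, -0.024, -0.0], [-0.0, -0.0, -1.0]]
ft_force: [0.6, -0.2, 0.1]
finger_gap: 0.442
grasp_force: 0.0
```

Request:
carry_out --series '[0, 0, 0, 0, 0, 0, 10, 0, 0, 0, 0, 0, 0, 10, 0, 0, 0, 0, 0, 0, 10, 0, 0, 0, 0, 0, 0, 10, 0, 0, 0, 0, 0, 0, 10]' --grip_force 15

```text
t: 3.4
eef_pos: [0.4736, -0.3166, 0.0513]
tool_rot: [[0.024, 1.0, 0.0], [1.0, -0.024, -0.0], [-0.0, 0.0, -1.0]]
ft_force: [-0.8, -0.0, -0.5]
finger_gap: 0.252
grasp_force: 15.0
```

Clean grip this time. Lifting.

Request:
carry_out --series '[0, 0, -0.06, 0, 0, 0, 10, 0, 0, -0.14, 0, 0, 0, 10, 0, 0, -0.22, 0, 0, 0, 10, 0, 0, -0.25, 0, 0, 0, 10, 0, 0, -0.25, 0, 0, 0, 10]'

```text
t: 3.82
eef_pos: [0.4753, -0.3181, 0.1292]
tool_rot: [[0.024, 1.0, 0.005], [1.0, -0.024, -0.004], [-0.004, 0.005, -1.0]]
ft_force: [0.4, -0.7, 0.4]
finger_gap: 0.248
grasp_force: 15.0
```

Request:
carry_out --series '[0, 0, -0.25, 0, 0, 0, 10, 0, 0, 0, 0, 0, 0, 10, 0, 0, 0, 0, 0, 0, 10, 0, 0, 0, 0, 0, 0, 10]'

```text
t: 4.15
eef_pos: [0.4711, -0.3143, 0.1228]
tool_rot: [[0.024, 1.0, -0.006], [1.0, -0.024, 0.005], [0.005, -0.006, -1.0]]
ft_force: [-0.3, 0.5, -1.0]
finger_gap: 0.25
grasp_force: 15.0
```

Run:
```python
from h import *
s=env.observe();print(s['t'],s['eef_pos'],s['ft_force'])
go(.5825,-.119,.13,-1.2)
```

```text
4.15 [ 0.4711 -0.3143  0.1228] [-0.2824  0.5088 -1.0375]
shift [ 0.6598  0.3555 -0.0227] turn [-0.001  -0.0008 -0.0005] deg 0.4906713499570671
```

Request:
carry_out --series '[0.2, 0.1, -0.02, 0, 0, 0, 10, 0.32, 0.17, -0.02, 0, 0, 0, 10, 0.44, 0.23, -0.02, 0, 0, 0, 10, 0.56, 0.29, -0.02, 0, 0, 0, 10, 0.64, 0.335, -0.02, 0, 0, 0, 10]'

```text
t: 4.57
eef_pos: [0.5746, -0.1326, 0.1321]
tool_rot: [[0.025, 1.0, -0.001], [1.0, -0.025, 0.0], [0.0, -0.001, -1.0]]
ft_force: [0.4, -1.2, 0.3]
finger_gap: 0.255
grasp_force: 15.0
```

Request:
carry_out --series '[0.025, 0.012, 0, 0, 0, 0, 10, 0.025, 0.012, 0, 0, 0, 0, 10, 0.025, 0.012, 0, 0, 0, 0, 10, 0.025, 0.012, 0, 0, 0, 0, 10, 0.025, 0.012, 0, 0, 0, 0, 10]'

```text
t: 4.98
eef_pos: [0.5773, -0.1287, 0.132]
tool_rot: [[0.026, 1.0, -0.001], [1.0, -0.026, -0.0], [-0.0, -0.001, -1.0]]
ft_force: [0.0, -0.3, -0.9]
finger_gap: 0.254
grasp_force: 15.0
```

Run:
```python
from h import *
c=env.camera("scene");t=env.camera("top");s=env.observe();p=np.array(s['eef_pos']);print(s['t'],p,s['ft_force'],s['joint_vel'])
print("tip",proj("scene",p+[0,0,.0188-.057]),"eye",proj("scene",[.5825,-.119,.043]))
b=cv2.resize(c[200:320,290:410],None,fx=5,fy=5,interpolation=2)
for k in range(0,120,10):
    cv2.putText(b,str(200+k),(0,k*5+4),0,.35,(255,255,0));cv2.putText(b,str(290+k),(k*5-8,10),0,.35,(0,255,0))
a=cv2.resize(t[160:280,280:320],None,fx=5,fy=5,interpolation=2)
cv2.imwrite("pics/m4.png",cv2.convertScaleAbs(np.hstack([b,a])[:,:,::-1],alpha=1.6,beta=15))
```

```text
5.0833 [ 0.5775 -0.1286  0.1322] [-0.0625  0.6898 -0.1799] [ 0.3689 -0.0322 -0.1146  0.0924 -0.0449  0.1328]
tip [351.9701 270.5603] eye [355.2067 285.1443]
```

View pics/m4.png

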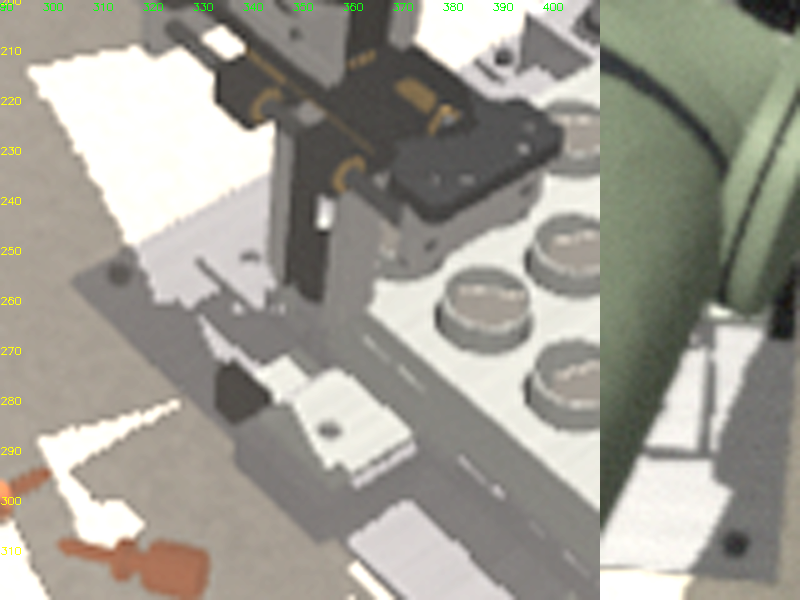

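Run:
```python
from h import *
c=env.camera("scene")
def z(x,y,w,h,f,al):
    b=cv2.resize(c[y:y+h,x:x+w],None,fx=f,fy=f,interpolation=2);b=cv2.convertScaleAbs(b,alpha=al,beta=10)
    for k in range(0,h,10): cv2.putText(b,str(y+k),(0,k*f+4),0,.35,(255,255,0))
    for k in range(0,w,10): cv2.putText(b,str(x+k),(k*f-8,10),0,.35,(0,255,0))
    return b
cv2.imwrite("pics/m5.png",np.hstack([z(330,240,50,60,10,2),z(235,270,60,120,5,1.5)])[:,:,::-1])
s=env.observe();p=np.array(s['eef_pos']);print(p,s['ft_force'],s['finger_gap'])
```

```text
[ 0.5776 -0.1284  0.1322] [ 0.4354 -0.4925 -0.3961] 0.25226025327911517
```

View pics/m5.png

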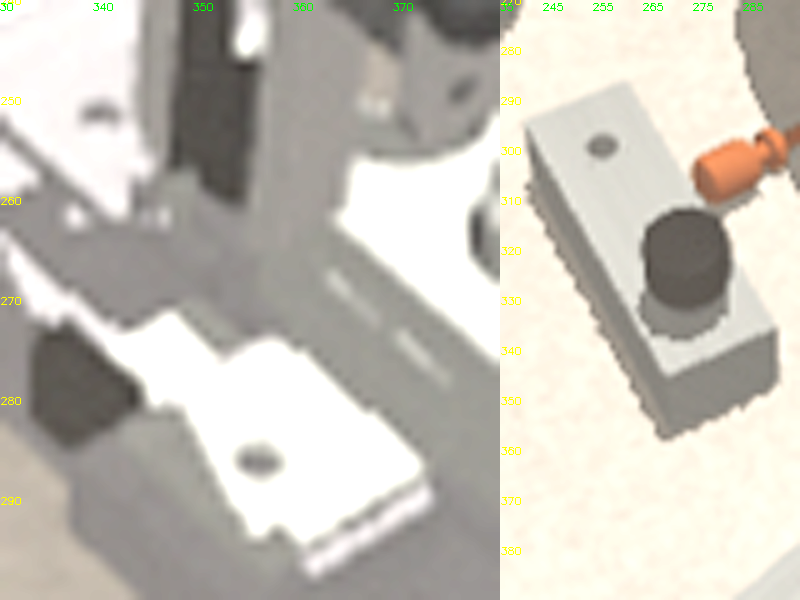

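The left panel shows the pin held, with its knob dark at (350,253) and the eyelet at (355.7,286). In the right panel the slim pin's socket is empty at (255,299). I'll lower to just above the eyelet and look once more.

Run:
```python
from h import *
print(onz("scene",(254.8,299),.042),onz("scene",(355.8,286),.043))
go(.583,-.119,.092,-1.2)
```

```text
[ 0.4744 -0.316   0.042 ] [ 0.5852 -0.1197  0.043 ]
shift [0.0319 0.0171 0.1341] turn [-0.      0.     -0.0009] deg 0.30868920442198566
```

Request:
carry_out --series '[0.03, 0.021, 0.04, 0, 0, -0.001, 10, 0.03, 0.021, 0.1, 0, 0, -0.001, 10, 0.03, 0.021, 0.134, 0, 0, -0.001, 10, 0.03, 0.021, 0.134, 0, 0, -0.001, 10, 0.03, 0.021, 0.134, 0, 0, -0.001, 10]'

```text
t: 5.55
eef_pos: [0.5837, -0.1177, 0.0906]
tool_rot: [[0.018, 1.0, -0.003], [1.0, -0.018, 0.001], [0.001, -0.003, -1.0]]
ft_force: [-0.4, -0.2, -0.1]
finger_gap: 0.248
grasp_force: 15.0
```

Request:
carry_out --series '[0, 0, 0, 0, 0, 0, 10, 0, 0, 0, 0, 0, 0, 10, 0, 0, 0, 0, 0, 0, 10]'

```text
t: 5.8
eef_pos: [0.5855, -0.1185, 0.093]
tool_rot: [[0.018, 1.0, 0.002], [1.0, -0.018, -0.001], [-0.001, 0.002, -1.0]]
ft_force: [0.2, -0.2, -1.2]
finger_gap: 0.253
grasp_force: 15.0
```

Run:
```python
from h import *
c=env.camera("scene");s=env.observe();p=np.array(s['eef_pos']);print(p,s['ft_force'],s['finger_gap'])
print("tip",proj("scene",p+[0,0,.0188-.057]))
x,y,w,h,f=325,245,60,60,10
b=cv2.resize(c[y:y+h,x:x+w],None,fx=f,fy=f,interpolation=2)
for k in range(0,h,10): cv2.putText(b,str(y+k),(0,k*f+4),0,.35,(255,255,0))
for k in range(0,w,10): cv2.putText(b,str(x+k),(k*f-8,10),0,.35,(0,255,0))
cv2.imwrite("pics/m6.png",b[:,:,::-1])
```

```text
[ 0.5854 -0.1184  0.093 ] [-0.7307  0.0143  0.2541] 0.25611130716301567
tip [356.6329 282.3478]
```

View pics/m6.png

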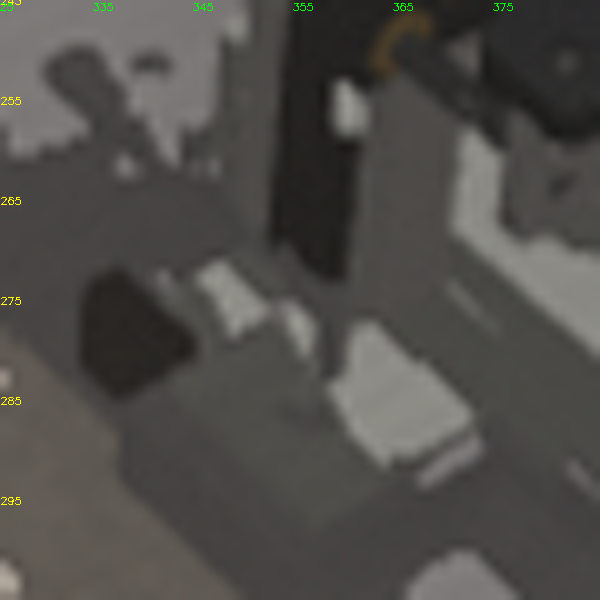

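Run:
```python
from h import *
g=np.mean([env.camera("scene").astype(float).mean(2) for _ in range(4)],axis=0).astype(int)
print("     ",*range(346,372))
for r in range(270,292): print(r,*("%3d"%v for v in g[r,346:372]))
```

```text
346 347 348 349 350 351 352 353 354 355 356 357 358 359 360 361 362 363 364 365 366 367 368 369 370 371
270  64  69  74  75  73  62  60  66  52  31  33  33  31  46  73  73  73  74  74  75  74  75  75  74  69  71
271 112 112  74  75  75  73  69  66  63  44  31  31  31  48  75  73  73  74  75  74  74  74  74  73  71  70
272 140 137 108  71  74  76  75  68  66  63  50  38  35  50  74  73  73  75  74  74  74  74  74  73  72  71
273 142 139 135 110  72  75  76  72  65  69  66  59  58  64  74  73  73  75  75  74  74  74  72  80  91  71
274 119 140 140 137 108  71  73  73  71  66  69  69  69  70  73  73  74  76  75  74  75  73  71  76  93  91
275  99 143 139 139 136 113  93 109 106  66  65  68  68  68  73  72  73  76  74  73  73  72  71  70  76  92
276  87 121 140 140 137 112  98 113 137 112  72  67  69  70  71  70  70  73  72  72  71  72  71  71  70  76
277  73 101 142 117 104  80  82  99 145 135  89  64  67  74  94 109 109  71  72  71  71  72  72  71  71  70
278  75  87 109  77  72  75  75  86 122 135  94  63  66  84 124 136 136 108  71  72  71  71  72  71  71  71
279  75  70  71  74  77 
[... 679 characters left out ...]
 141 136 135 135 136 138 138 138 137 137 137 133 108
286  75  76  76  76  76  75  74  68  69  69  69  66  82 119 137 136 138 138 138 138 137 136 134 136 138 133
287  74  76  76  76  75  75  76  74  71  70  69  68  70  91 130 140 138 138 137 136 135 135 136 138 137 116
288  71  74  75  75  76  76  77  77  75  73  73  74  75  80 110 142 139 137 135 135 136 137 135 119 103  90
289  69  72  74  76  77  77  77  76  76  75  76  77  77  75  86 121 140 137 137 138 136 121 109  87  94 109
290  69  70  73  75  77  77  76  75  76  76  77  77  77  76  74  84 119 133 108 110 105  84  83 106 119 121
291  70  69  70  72  74  75  76  77  77  77  77  77  76  76  74  73  85 104  71  71  67  78 109 120 105  92
```

Run:
```python
from h import *
print(onz("scene",(357.3,282.4),.0548),onz("scene",(355.5,286),.043)); p=env.observe()['eef_pos'];print(p)
for d in((0,0),(0.005,0),(0,.005)): print(proj("scene",[p[0]+d[0],p[1]+d[1],.043]))
```

```text
[ 0.5864 -0.1174  0.0548] [ 0.5848 -0.1202  0.043 ]
[ 0.5849 -0.1183  0.0924]
[356.1562 285.6253]
[357.6733 286.9654]
[357.7979 284.5594]
```

Request:
carry_out --series '[-0.0085, -0.004, 0, 0, 0, 0, 10, -0.0085, -0.004, 0, 0, 0, 0, 10, -0.0085, -0.004, 0.02, 0, 0, 0, 10, -0.0085, -0.004, 0.04, 0, 0, 0, 10, -0.0085, -0.004, 0.05, 0, 0, 0, 10]'

```text
t: 6.47
eef_pos: [0.5826, -0.1205, 0.0757]
tool_rot: [[0.018, 1.0, -0.002], [1.0, -0.018, 0.001], [0.001, -0.002, -1.0]]
ft_force: [-1.0, 0.0, -1.3]
finger_gap: 0.249
grasp_force: 15.0
```

Request:
carry_out --series '[0, 0, 0, 0, 0, 0, 10, 0, 0, 0.01, 0, 0, 0, 10, 0, 0, 0.02, 0, 0, 0, 10, 0, 0, 0.02, 0, 0, 0, 10]'

```text
t: 6.8
eef_pos: [0.583, -0.1205, 0.0702]
tool_rot: [[0.018, 1.0, -0.001], [1.0, -0.018, 0.0], [0.0, -0.001, -1.0]]
ft_force: [0.3, -0.3, -0.5]
finger_gap: 0.25
grasp_force: 15.0
```

The tip is 11 mm below the lug top with no force, so the pin is in the bore. Continuing home.

Request:
carry_out --series '[0, 0, 0.02, 0, 0, 0, 10, 0, 0, 0.035, 0, 0, 0, 10, 0, 0, 0.05, 0, 0, 0, 10, 0, 0, 0.058, 0, 0, 0, 10, 0, 0, 0.058, 0, 0, 0, 10]'

```text
t: 7.22
eef_pos: [0.5832, -0.1207, 0.0528]
tool_rot: [[0.018, 1.0, -0.001], [1.0, -0.018, 0.0], [0.0, -0.001, -1.0]]
ft_force: [0.0, 0.0, -0.5]
finger_gap: 0.251
grasp_force: 15.0
```

Request:
carry_out --series '[0, 0, 0.004, 0, 0, 0, 10, 0, 0, 0.008, 0, 0, 0, 10, 0, 0, 0.012, 0, 0, 0, 10, 0, 0, 0.012, 0, 0, 0, 10]'

```text
t: 7.55
eef_pos: [0.5834, -0.1207, 0.0522]
tool_rot: [[0.018, 1.0, -0.001], [1.0, -0.018, 0.0], [0.0, -0.001, -1.0]]
ft_force: [-6.4, 1.5, 9.5]
finger_gap: 0.251
grasp_force: 15.0
```

Seated at z 0.0522, with 9.5 N of contact force at the expected home height. Relaxing, releasing and rising.

Request:
carry_out --series '[0, 0, -0.01, 0, 0, 0, 10, 0, 0, -0.01, 0, 0, 0, 40, 0, 0, -0.01, 0, 0, 0, 40, 0, 0, -0.01, 0, 0, 0, 40, 0, 0, -0.01, 0, 0, 0, 40]'

```text
t: 7.97
eef_pos: [0.5836, -0.1209, 0.0529]
tool_rot: [[0.018, 1.0, 0.0], [1.0, -0.018, -0.0], [-0.0, 0.0, -1.0]]
ft_force: [-0.4, 0.9, 0.3]
finger_gap: 0.422
grasp_force: 0.0
```

Request:
carry_out --series '[0, 0, -0.05, 0, 0, 0, 40, 0, 0, -0.15, 0, 0, 0, 40, 0, 0, -0.25, 0, 0, 0, 50, 0, 0, -0.35, 0, 0, 0, 50, 0, 0, -0.4, 0, 0, 0, 50]'

```text
t: 8.38
eef_pos: [0.5856, -0.1215, 0.1773]
tool_rot: [[0.018, 1.0, 0.006], [1.0, -0.018, -0.002], [-0.002, 0.006, -1.0]]
ft_force: [0.6, 0.5, 0.0]
finger_gap: 0.526
grasp_force: 0.0
```

Request:
carry_out --series '[0, 0, 0, 0, 0, 0, 50, 0, 0, 0, 0, 0, 0, 50, 0, 0, 0, 0, 0, 0, 50]'

```text
t: 8.63
eef_pos: [0.5824, -0.1204, 0.1712]
tool_rot: [[0.018, 1.0, -0.003], [1.0, -0.018, 0.001], [0.001, -0.003, -1.0]]
ft_force: [0.1, -0.1, -0.1]
finger_gap: 0.534
grasp_force: 0.0
```

Run:
```python
from h import *
c=env.camera("scene")
x,y,w,h,f=325,240,70,70,8
b=cv2.convertScaleAbs(cv2.resize(c[y:y+h,x:x+w],None,fx=f,fy=f,interpolation=2),alpha=1.7)
for k in range(0,h,10): cv2.putText(b,str(y+k),(0,k*f+4),0,.35,(255,255,0))
for k in range(0,w,10): cv2.putText(b,str(x+k),(k*f-8,10),0,.35,(0,255,0))
cv2.imwrite("pics/m7.png",b[:,:,::-1])
print("knob c",proj("scene",[.5845,-.1200,.070]),env.observe()['joints'])
go(.481,.167,.17,88.8)
```

```text
knob c [356.3222 277.9153] [-20.0154  15.9909  87.4502  -0.0015  76.7943 -18.9905]
shift [ 0.9514 -0.3536  0.0047] turn [-0.0003 -0.0007 -0.2495] deg 89.82478351729097
```

View pics/m7.png

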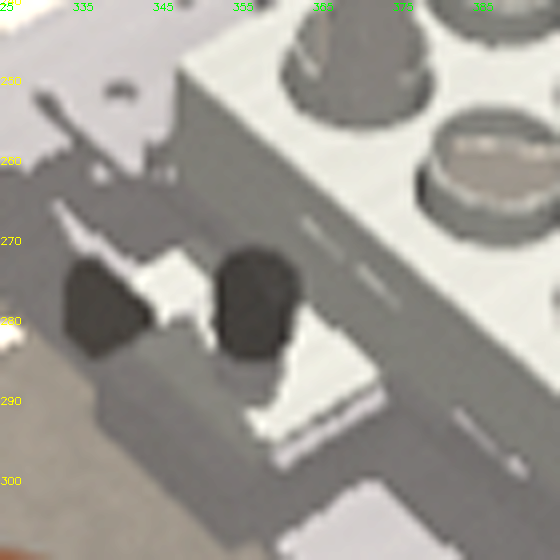

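The pin's knob is at (357,278), as expected for home at (356.3,277.9), and it stands upright. On to the plunger, staying high.

Request:
carry_out --series '[0.6, -0.22, 0, 0, 0, -0.1, 60, 0.6, -0.22, 0, 0, 0, -0.1, 60, 0.6, -0.22, 0, 0, 0, -0.1, 60, 0.6, -0.22, 0, 0, 0, -0.1, 60, 0.6, -0.22, 0, 0, 0, -0.1, 60]'

```text
t: 9.1
eef_pos: [0.5173, 0.0637, 0.1705]
tool_rot: [[-0.577, 0.817, -0.005], [0.817, 0.577, 0.002], [0.004, -0.003, -1.0]]
ft_force: [0.4, -0.7, -0.2]
finger_gap: 0.638
grasp_force: 0.0
```

Request:
carry_out --series '[0, 0, 0, 0, 0, -0.098, 60, 0, 0, 0, 0, 0, -0.098, 60, 0, 0, 0, 0, 0, -0.098, 60, 0, 0, 0, 0, 0, -0.098, 60, 0, 0, 0, 0, 0, -0.098, 60]'

```text
t: 9.52
eef_pos: [0.5191, 0.0607, 0.1706]
tool_rot: [[-0.942, 0.335, -0.004], [0.335, 0.942, 0.0], [0.004, -0.001, -1.0]]
ft_force: [-0.7, 0.2, 0.5]
finger_gap: 0.642
grasp_force: 0.0
```

Request:
carry_out --series '[0, 0, 0, 0, 0, -0.05, 60, 0, 0, 0, 0, 0, -0.05, 60, 0, 0, 0, 0, 0, -0.05, 60, 0, 0, 0, 0, 0, -0.05, 60, 0, 0, 0, 0, 0, -0.05, 60]'

```text
t: 9.93
eef_pos: [0.5195, 0.0605, 0.1713]
tool_rot: [[-0.999, 0.036, -0.003], [0.036, 0.999, 0.0], [0.003, 0.0, -1.0]]
ft_force: [-0.3, 0.2, 0.1]
finger_gap: 0.641
grasp_force: 0.0
```

Run:
```python
from h import *
s=env.observe();print(s['eef_pos'],s['joints'],s['joint_vel'])
go(.482,.1665,.14,88.8)
```

```text
[0.5195 0.0605 0.1713] [ -2.8491   7.4545  97.6142   0.0002  75.1225 -90.81  ] [ 0.027  -0.385  -0.4717 -0.0173 -0.0098  0.221 ]
shift [0.1371 0.3488 0.1047] turn [ 0.     -0.0005 -0.0023] deg 0.8606677882640626
```

Request:
carry_out --series '[0.137, 0.349, 0, 0, 0, -0.002, 60, 0.137, 0.349, 0.03, 0, 0, -0.002, 60, 0.137, 0.349, 0.105, 0, 0, -0.002, 60, 0.137, 0.349, 0.105, 0, 0, -0.002, 60, 0.137, 0.349, 0.105, 0, 0, -0.002, 60]'

```text
t: 10.35
eef_pos: [0.4806, 0.1672, 0.1393]
tool_rot: [[-1.0, 0.019, -0.005], [0.019, 1.0, -0.001], [0.005, -0.001, -1.0]]
ft_force: [1.2, 0.2, 0.7]
finger_gap: 0.642
grasp_force: 0.0
```

Request:
carry_out --series '[0, 0, 0, 0, 0, 0, 60, 0, 0, 0, 0, 0, 0, 60, 0, 0, 0, 0, 0, 0, 60]'

```text
t: 10.6
eef_pos: [0.4844, 0.1655, 0.1424]
tool_rot: [[-1.0, 0.023, 0.002], [0.023, 1.0, 0.0], [-0.002, 0.0, -1.0]]
ft_force: [-0.1, 0.2, 0.8]
finger_gap: 0.64
grasp_force: 0.0
```

Run:
```python
from h import *
c=env.camera("scene");s=env.observe();print(s['eef_pos'],s['joint_vel'])
x,y,w,h,f=370,150,80,70,9
b=cv2.convertScaleAbs(cv2.resize(c[y:y+h,x:x+w],None,fx=f,fy=f,interpolation=2),alpha=1.7)
for k in range(0,h,10): cv2.putText(b,str(y+k),(0,k*f+4),0,.35,(255,255,0))
for k in range(0,w,10): cv2.putText(b,str(x+k),(k*f-8,10),0,.35,(0,255,0))
b=cv2.resize(b,(640,560))
cv2.imwrite("pics/m8.png",b[:,:,::-1])
print("tcp",proj("scene",s['eef_pos']),"knob",proj("scene",[.482,.1665,.099]))
go(.482,.1665,.082,88.8)
```

```text
[0.4843 0.1655 0.1424] [ 0.088   0.0241  0.2164  0.2409 -0.0083 -0.012 ]
tcp [415.5603 180.9464] knob [412.4745 194.0506]
shift [0.008  0.0032 0.2012] turn [ 0.      0.0003 -0.0004] deg 0.1640547249932138
```

View pics/m8.png

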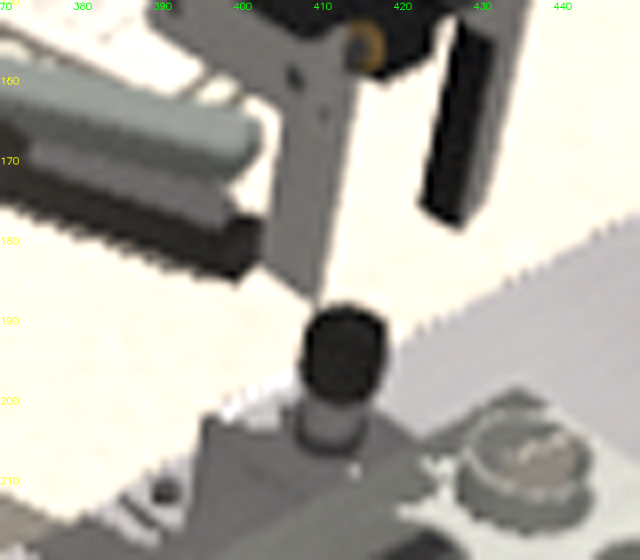

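The open fingers, with tips at about (408,187) and (424,178), straddle the plunger knob at (413,194), which sits where predicted. Descending.

Request:
carry_out --series '[0.008, 0.003, 0.05, 0, 0, 0, 60, 0.008, 0.003, 0.1, 0, 0, 0, 60, 0.008, 0.003, 0.15, 0, 0, 0, 60, 0.008, 0.003, 0.2, 0, 0, 0, 60, 0.008, 0.003, 0.2, 0, 0, 0, 60]'

```text
t: 11.07
eef_pos: [0.4788, 0.1662, 0.0791]
tool_rot: [[-1.0, 0.023, -0.005], [0.023, 1.0, -0.001], [0.005, -0.001, -1.0]]
ft_force: [-0.4, -0.3, -0.2]
finger_gap: 0.64
grasp_force: 0.0
```

Request:
carry_out --series '[0, 0, 0, 0, 0, 0, 60, 0, 0, 0, 0, 0, 0, 60, 0, 0, 0, 0, 0, 0, 60]'

```text
t: 11.32
eef_pos: [0.4821, 0.1673, 0.0829]
tool_rot: [[-1.0, 0.022, 0.003], [0.022, 1.0, 0.0], [-0.003, 0.001, -1.0]]
ft_force: [1.0, 0.5, 0.2]
finger_gap: 0.637
grasp_force: 0.0
```

Request:
carry_out --series '[0, 0, 0, 0, 0, 0, 40, 0, 0, 0, 0, 0, 0, 34, 0, 0, 0, 0, 0, 0, 20, 0, 0, 0, 0, 0, 0, 10, 0, 0, 0, 0, 0, 0, 10]' --grip_force 15

```text
t: 11.73
eef_pos: [0.4808, 0.1676, 0.0817]
tool_rot: [[-1.0, 0.021, 0.0], [0.021, 1.0, 0.0], [-0.0, 0.0, -1.0]]
ft_force: [-0.8, 4.8, 1.5]
finger_gap: 0.32
grasp_force: 3.2
```

Request:
carry_out --series '[0, 0, 0, 0, 0, 0, 10, 0, 0, 0, 0, 0, 0, 10, 0, 0, 0, 0, 0, 0, 10]'

```text
t: 11.98
eef_pos: [0.4808, 0.1687, 0.0817]
tool_rot: [[-1.0, 0.021, 0.0], [0.021, 1.0, 0.002], [-0.0, 0.002, -1.0]]
ft_force: [-0.3, 5.0, -0.2]
finger_gap: 0.295
grasp_force: 15.0
```

Request:
carry_out --series '[0, 0.004, 0, 0, 0, 0, 10, 0, 0.004, 0, 0, 0, 0, 10, 0, 0.004, 0, 0, 0, 0, 10, 0, 0.004, 0, 0, 0, 0, 10]' --grip_force 45

```text
t: 12.32
eef_pos: [0.4808, 0.1689, 0.0817]
tool_rot: [[-1.0, 0.021, 0.0], [0.021, 1.0, 0.0], [-0.0, 0.0, -1.0]]
ft_force: [-0.6, 2.5, 2.0]
finger_gap: 0.291
grasp_force: 45.0
```

Request:
carry_out --series '[0, 0, -0.01, 0, 0, 0, 10, 0, 0, -0.02, 0, 0, 0, 10, 0, 0, -0.03, 0, 0, 0, 10, 0, 0, -0.04, 0, 0, 0, 10, 0, 0, -0.04, 0, 0, 0, 10]'

```text
t: 12.73
eef_pos: [0.4807, 0.1688, 0.0922]
tool_rot: [[-1.0, 0.021, 0.0], [0.021, 1.0, 0.001], [-0.0, 0.001, -1.0]]
ft_force: [4.2, 4.5, -12.6]
finger_gap: 0.289
grasp_force: 45.0
```

Request:
carry_out --series '[0, 0, 0, 0, 0, 0, 10, 0, 0, 0, 0, 0, 0, 10, 0, 0, 0, 0, 0, 0, 10]'

```text
t: 12.98
eef_pos: [0.4806, 0.1688, 0.0917]
tool_rot: [[-1.0, 0.021, 0.0], [0.021, 1.0, 0.001], [-0.0, 0.001, -1.0]]
ft_force: [5.4, 5.1, -10.9]
finger_gap: 0.288
grasp_force: 45.0
```

Request:
carry_out --series '[0, 0, -0.005, 0, 0, 0, 10, 0, 0, -0.01, 0, 0, 0, 10, 0, 0, -0.01, 0, 0, 0, 10, 0, 0, -0.01, 0, 0, 0, 10]'

```text
t: 13.32
eef_pos: [0.4806, 0.1688, 0.0938]
tool_rot: [[-1.0, 0.022, 0.0], [0.022, 1.0, 0.001], [-0.0, 0.001, -1.0]]
ft_force: [6.2, 5.9, -16.8]
finger_gap: 0.293
grasp_force: 45.0
```

Request:
carry_out --series '[0, 0, -0.005, 0, 0, 0, 10, 0, 0, -0.008, 0, 0, 0, 10, 0, 0, -0.008, 0, 0, 0, 10, 0, 0, -0.008, 0, 0, 0, 10]'

```text
t: 13.65
eef_pos: [0.4803, 0.1687, 0.0939]
tool_rot: [[-1.0, 0.022, -0.0], [0.022, 1.0, 0.001], [0.0, 0.001, -1.0]]
ft_force: [12.8, 5.9, -28.9]
finger_gap: 0.29
grasp_force: 45.0
```

Request:
carry_out --series '[0, 0, 0.004, 0, 0, 0, 10, 0, 0, 0.004, 0, 0, 0, 10, 0, 0, 0.004, 0, 0, 0, 10, 0, 0, 0.004, 0, 0, 0, 10, 0, 0, 0.004, 0, 0, 0, 10]'

```text
t: 14.07
eef_pos: [0.4805, 0.1688, 0.0938]
tool_rot: [[-1.0, 0.022, -0.0], [0.022, 1.0, 0.001], [0.0, 0.001, -1.0]]
ft_force: [9.4, 5.7, -22.7]
finger_gap: 0.287
grasp_force: 45.0
```

Request:
carry_out --series '[0, 0, 0, 0, 0, 0, 10, 0, 0, 0, 0, 0, 0, 10, 0, 0, 0, 0, 0, 0, 10, 0, 0, 0, 0, 0, 0, 10, 0, 0, 0, 0, 0, 0, 10]'

```text
t: 14.48
eef_pos: [0.4805, 0.1688, 0.0939]
tool_rot: [[-1.0, 0.022, -0.0], [0.022, 1.0, 0.001], [0.0, 0.001, -1.0]]
ft_force: [9.4, 5.4, -23.0]
finger_gap: 0.286
grasp_force: 45.0
```

The hold is stable against the stop: 12.1 mm of travel and 23 N, with no slip.

```bash
python3 -c "
from station import env
print(env.sign_off())"
```

```text
the job is handed in; nothing more can be done
None
```

The slim pin is fully home in the eyelet and the arm is holding the index plunger up against its stop (12 mm of travel, about 23 N, no slip); I handed the job in at about 14.5 s, but took no camera check of the scene after gripping the plunger.

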